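# Ease the finds case shut

### The arm

A 7-joint arm with a two-finger parallel gripper is mounted at the origin on the work surface. World frame = base frame: x ahead of the robot, y to its left, z up, the work surface at z = 0. Lengths are in m, angles in rad, forces in N, time in s.
With the tool pointing down it reaches from about 0.4 to 0.85 m from the base axis. Payload 10.4 kg.
Tool frame: the origin (TCP) lies on the centre line of the jaws, within the pads' length; the fingertips stand 11 mm ahead of it and the grasp point (between the pads) lies 8 mm behind it (tip_reach is the distance from the TCP to the fingertips, in m); z points along the fingers, y is the line along which they close (so a half turn about z gives the same grasp; the last joint's range is limited). The gripper opens to 85 mm and grips with 20 to 120 N. Pads are 22 mm wide; open, the fingers measure 114 mm over their backs; the gripper's body (76 mm by 85 mm) begins 54 mm behind the grasp point. The pads swing forward as they close: fully open they stand 13 mm farther back than shut.
Start: joints at [-1.135, 0.332, -0.065, 1.46, 0.022, 1.35, -0.088], TCP at [0.277, 0.56, 0.242] pointing down, gripper open.
Joint ranges: [-2.6, 2.6], [-0.5, 2.12], [-1.47, 1.34], [0.16, 2.42], [-1.27, 4.41], [0.06, 2.06], [-2.6, 2.6]. Speed limits (rad/s): [2.22, 2.22, 2.79, 2.79, 3.14, 3.14, 3.14].

### API

Orientations are given as a unit quaternion [x, y, z, w].
In Python, from workcell import get_obs, camera, hand_in, tip_reach gives the robot as it stands. The module is installed in compiled form; this text tells all that it offers.
- The arm moves only by the tool move_arm, never from a script. Its argument "plan" is a list of rows, each an object with "delta_pos": the shift along the tool's x, y, z in parts of the range, where 1.0 means 1 m, a list of three; "turn": the turn, a rotation vector about the tool's x, y, z in fractions of the full range, 1 being 2 pi rad, a list of three; "fingers": the closure, from 0 (fully open) to 1 (shut). A call has 1 to 12 rows; each row is the pose to reach, as a shift and turn from the pose commanded when the call began, along the tool's axes at that moment; what a row does not reach only later rows make up. A row lasts 1/8 s, in which the tool goes at most 62.5 mm and 10.7 degrees, less where a joint would pass 70% of its speed; a pose out of reach is approached as far as the arm can. A shift or turn number past 1, either way, is cut back to 1. A call with a gripper value outside its range is refused whole. The fingers move at their own pace and stop on an object; "force" is the grip in N (left out, the last holds). Time passes only in rows, so rows that repeat a pose let the fingers close. It gives the time, the measured TCP pose, the force, the opening and the grip force at its end, in the units of the state.
- get_obs(): the state, without advancing time (a new reading comes with each control period).
- camera(name): name is "scene" or "top" or "wrist"; returns a dict with "color" (400x640x3 uint8, red, green, blue), "range_z" (400x640 float32, m along the optical axis (not along the pixel's ray), 0 where there is no reading), "fx", "fy", "cx", "cy" (pixels), "R" (3x3) and "t" (3): a world point X has camera coordinates R X + t; the wrist camera has in their place "tool_from_camera" (4x4, takes a point from camera to tool coordinates, whose origin is the TCP and whose axes are the flange's). Camera axes: x right, y down, z forward; pixel columns grow to the right and rows downward; lengths in m; the calibration is good to about 2 mm. A picture is of the moment at which its call begins: read the wrist's pose just before it.
- hand_in(): hands the job in; it is judged then, once.
The state is a dict: "clock": time; "joint_pos": joint angles; "joint_velocities": joint speeds; "tau": joint torques, N m; "position": TCP position; "ee_rot": TCP orientation; "ft_force": force on the tool from outside, world axes, zero at the start; "torque": the same for the moment, N m; "grip_width": opening from 0.0 (shut) to 1.0 (fully open); "grasp_force": force on a finger pad.
Only numpy, scipy, OpenCV 4.12 (cv2) and the standard library are available. Lean on these libraries where they do the work, as an engineer would, in place of code of your own. Each camera call takes 0.05 s, during which the arm holds its last target. There are 200 camera calls.

### The job

The blue lid of the grey finds case stands open, leaning back a little past upright. Only touching and pushing, tip the lid forward off its back stops, then catch it from below on the outside of a finger while it is still well open, and lower it gently all the way shut so that it never drops onto the finds. Do not pinch the lid, leave the spool, glue bottle and jar where they stand, and finish clear of everything.

Things in the scene. Friction and masses are not known exactly. Their poses are not given: they have to be found in the camera images.
- case: Grey open finds case fixed to the desk, 160 mm deep (its x), 220 mm wide (its y), 90 mm high, black foam and finds inside. Origin under its centre on the desk, z up. The hinge runs along its +x rim, parallel to its y; its -x side is the front, over which the lid's free edge comes down. Two thin steel stops behind the hinge, which the open lid leans on, reach 50 mm above the rim.
- lid (a joint): Blue lid's angle, rad: 0 shut, 1.57 upright, 1.85 leaning back on its stops (start, end of travel). Flat plate 190 mm (hinge to free edge) x 220 x 6 mm, 0.35 kg. Worn hinge damper: behind upright it falls back; past upright it falls shut at about 0.7 x cos(angle) rad/s (+-20 %): slow at first, 2 to 3 s from 1.45 to 0.8, shut after 4 s, landing too hard. The edge needs under 3 N to hold.
- lid_edge (a point): Middle of the lid's free edge, on its underside, 190 mm from the hinge; moves with the lid. Shut: 90.5 mm above the desk and 30 mm out in front of the case's front wall, so a finger fits under it until the lid is shut. At the start about 273 mm above the desk.
- lid_hinge (a point): Middle of the hinge line, in the plane of the lid's underside, 90.5 mm above the desk. Its axes turn with the lid: x from the free edge towards the hinge, y along the hinge, z out of the lid's outer (upper) face.
- spool: Loose red thread spool, 32 mm across, 42 mm high, upright beside the case; origin under its centre.
- glue: Loose small white bottle with a green cap, 28 mm across, 65 mm high, upright beside the case; origin under its centre.
- jar: Loose amber sample jar with a white cap, 52 mm across, 50 mm high, upright beside the case; origin under its centre.
Not all that is in view belongs to the job. There is more than one size of the jar; the job needs the largest.

How it is judged:
By the outcome, as a careful person would: the job done as asked, in the order asked, and still so for the second after the job is handed in, with the robot touching nothing.
It also fails if it takes over 61 s, if anything falls off the work surface, if the arm or the gripper's body presses on something with over 40 N, if the wrist force passes 120 N, or if a joint passes its speed limit or range.

## Working session

There is one attempt and no reset: what is moved stays moved. The work goes in short steps, Python scripts to look and compute and a tool call to move; the robot and the scene stay as the last step left them, time stands still between calls to the robot, and variables do not carry over. Pictures are saved under pics/ and viewed, at most 10 in all, crops included, and the job is handed in when it is done.

Besides the shell and the picture viewer there is one more tool, called after "Request:" by a JSON object that holds its "fn" and its "kwargs", one argument or row to a line. move_arm: Moves the arm, as the interface text tells. Its arguments: {"type":"object","properties":{"plan":{"type":"array","items":{"type":"object","properties":{"delta_pos":{"type":"array","items":{"type":"number"}},"turn":{"type":"array","items":{"type":"number"}},"fingers":{"type":"number"}}}},"force":{"type":"number"}},"required":["plan"]}

```bash
mkdir -p pics; cat > h.py <<'E'
import numpy as np, cv2, pickle
from workcell import get_obs, camera
def snap(n):
    c=camera(n); pickle.dump(c,open(f'{n}.pkl','wb')); return c
def world(c):
    v,u=np.mgrid[0:400,0:640]; z=c['range_z']
    P=np.stack([(u-c['cx'])/c['fx']*z,(v-c['cy'])/c['fy']*z,z],-1)
    W=(P-c['t'])@c['R']; W[z==0]=np.nan; return W
E
python3 - <<'E'
from h import *
import workcell
print(workcell.tip_reach); o=get_obs(); print({k:np.round(v,3) for k,v in o.items()})
ims=[]
for n in('scene','top'):
    c=snap(n); cv2.imwrite(f'pics/{n}0.png',c['color'][:,:,::-1]); print(n,-c['R'].T@c['t'])
E
```

```text
0.011
{'clock': np.float64(0.0), 'joint_pos': array([-1.135,  0.333, -0.065,  1.461,  0.022,  1.35 , -0.088]), 'joint_velocities': array([ 0.   ,  0.001, -0.001,  0.   , -0.   , -0.001,  0.001]), 'tau': array([ 0.0000e+00, -6.2546e+01,  4.9000e-02, -3.9160e+01,  1.6000e-02,
        1.0000e-02, -0.0000e+00]), 'position': array([0.277, 0.56 , 0.242]), 'ee_rot': array([ 0.227,  0.974, -0.001, -0.   ]), 'ft_force': array([1.   , 0.33 , 0.309]), 'torque': array([-0.024, -0.004,  0.028]), 'grasp_force': np.float64(0.0), 'grip_width': np.float64(1.0)}
scene [ 0.91694657 -0.42637743  0.88066405]
top [0.45725989 0.04212289 0.73252898]
```

View pics/scene0.png

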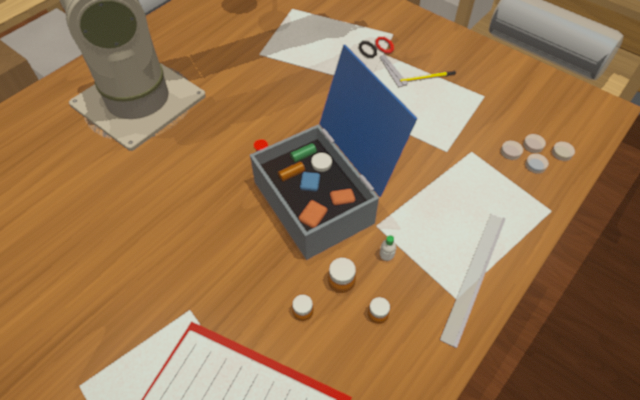

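View pics/top0.png

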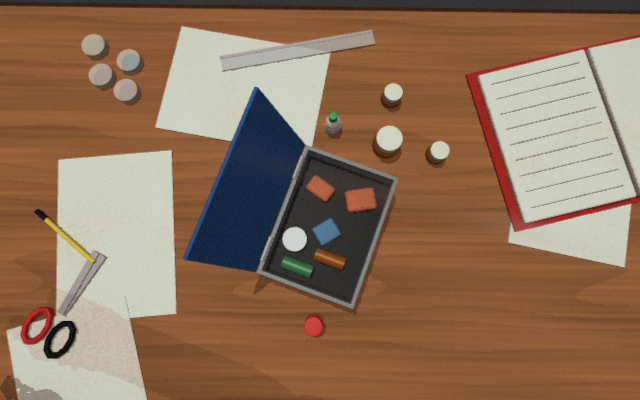

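The scene view shows the case at (315,190) with the lid behind it, the spool at (260,145) and the glue at (388,248). There are three jars: (342,273), (303,307) and (379,309). The one at (342,273), top view (389,141), looks largest, so I will check that by measuring it in a crop.

```bash
python3 - <<'E'
from h import *
T=pickle.load(open('top.pkl','rb')); S=pickle.load(open('scene.pkl','rb'))
W=world(T); WS=world(S)
u0=np.mgrid[0:400,0:640]
# case rim
m=np.abs(W[...,2]-.09)<.006
m[:130]=0;m[320:]=0;m[:,:240]=0;m[:,410:]=0
# exclude blue
c=T['color'].astype(int); blue=(c[...,2]>c[...,0]+30)
pts=W[m&~blue][:,:2].astype(np.float32)
r=cv2.minAreaRect(pts); print('rim',len(pts),r,cv2.boxPoints(r))
print('desk z',np.nanmedian(W[350:390,400:500,2]))
for n,(u,v) in dict(glue=(333,116),jar=(389,141),j2=(393,93),j3=(440,151),spool=(314,326)).items():
    w=W[v-22:v+23,u-22:u+23].reshape(-1,3); top=np.nanpercentile(w[:,2],98); k=w[w[:,2]>top-.005]
    k=k[:, :2]; (x,y),rad=cv2.minEnclosingCircle(k.astype(np.float32)); print(n,'z',top.round(3),'c',k.mean(0).round(3),'enc',round(x,3),round(y,3),'d',round(2*rad,3))
for n,Wc,C in(('top',W,T),('scene',WS,S)):
    c=C['color'].astype(int); b=(c[...,2]>c[...,0]+35)&(Wc[...,2]>.1)
    nn,l,st,_=cv2.connectedComponentsWithStats(b.astype(np.uint8)); i=1+st[1:,4].argmax(); P=Wc[l==i]; P=P[~np.isnan(P[:,0])]
    cen=P.mean(0); nv=np.linalg.svd(P-cen,full_matrices=False)[2][2]; q=np.abs((P-cen)@nv)
    P=P[q<.01];cen=P.mean(0); nv=np.linalg.svd(P-cen,full_matrices=False)[2][2]
    print(n,len(P),'lid normal',nv.round(3),'cen',cen.round(3),'max',P.max(0).round(3),'min',P.min(0).round(3))
cr=cv2.resize(T['color'][60:200,280:480,::-1],(800,560),interpolation=cv2.INTER_CUBIC); cv2.imwrite('pics/crop1.png',cr)
E
```

```text
rim 2085 ((0.5166366696357727, 0.037486203014850616), (0.16250936686992645, 0.22025394439697266), 70.49827575683594) [[ 0.38570184 -0.00234276]
 [ 0.5933202  -0.07587127]
 [ 0.6475715   0.07731517]
 [ 0.43995315  0.15084368]]
desk z 0.0003432595421357991
glue z 0.064 c [0.706 0.031] enc 0.706 0.031 d 0.015
jar z 0.052 c [ 0.672 -0.068] enc 0.673 -0.068 d 0.046
j2 z 0.038 c [ 0.763 -0.078] enc 0.764 -0.078 d 0.035
j3 z 0.038 c [ 0.656 -0.16 ] enc 0.656 -0.16 d 0.034
spool z 0.043 c [0.352 0.06 ] enc 0.351 0.06 d 0.032
top 11010 lid normal [-0.319 -0.905  0.281] cen [0.55  0.145 0.205] max [0.664 0.202 0.275] min [0.443 0.08  0.1  ]
scene 7319 lid normal [ 0.319  0.907 -0.276] cen [0.56  0.137 0.195] max [0.664 0.2   0.276] min [0.444 0.078 0.1  ]
```

View pics/crop1.png

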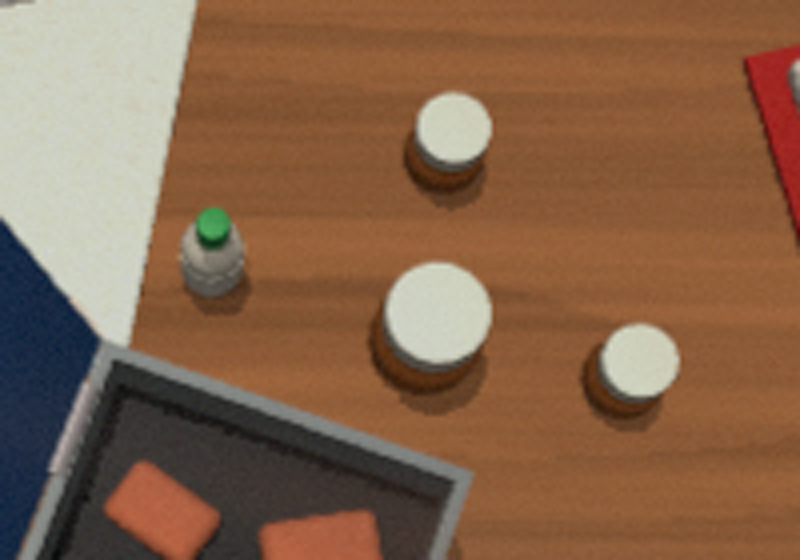

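The crop confirms it. The cap centred at (438,315) is clearly bigger (46 mm cap, 52 mm high) than those at (453,130) and (640,362), so that is the jar. It, the glue and the spool are only to be avoided. The case measures 162 x 220 mm and the lid angle 1.855, both matching the description. First I'll rehearse the front catch pose without touching anything.

```bash
cat >> h.py <<'E'
from scipy.spatial.transform import Rotation as Ro
a=np.radians(70.5); ex=np.array([np.cos(a),np.sin(a),0]); ey=np.array([-np.sin(a),np.cos(a),0]); Z=np.array([0,0,1.])
C0=np.array([.5166,.0375,0]); H=C0+.08*ex+.0905*Z
def Rt(phi):
    z=np.cos(phi)*ex-np.sin(phi)*Z; return np.stack([ey,np.cross(z,ey),z],1)
def E(th): return H-.19*np.cos(th)*ex+.19*np.sin(th)*Z
def catch(th,phi,s=.022,gap=0,yo=0):  # gap: distance below the lid edge, normal to finger back
    R=Rt(phi); return E(th)-(.011-s)*R[:,2]-(.0145+gap)*R[:,1]+yo*ey, R
def down(x,y,z): return C0+x*ex+y*ey+z*Z, Rt(np.pi/2)   # case coords, tool vertical
def rows(tg,start=None):
    o=get_obs(); p0,R0=(o['position'],Ro.from_quat(o['ee_rot']).as_matrix()) if start is None else start
    for p,R in tg:
        print((R0.T@(p-p0)).round(3).tolist(), Ro.from_matrix(R0.T@R).as_rotvec().round(3).tolist(), 'world',p.round(3))
def lid(n='top'):
    c=snap(n); W=world(c); k=c['color'].astype(int); b=(k[...,2]>k[...,0]+35)&(W[...,2]>.1)
    Q=(W-H); q=np.stack([Q@ex,Q@ey,Q[...,2]],-1); b&=(np.abs(q[...,1])<.115)&(q[...,0]>-.2)&(q[...,0]<.08)
    P=q[b]; cen=P.mean(0)
    for _ in range(2):
        nv=np.linalg.svd(P-cen,full_matrices=False)[2][2]; P=P[np.abs((P-cen)@nv)<.008]; cen=P.mean(0)
    nv=nv*np.sign(-nv[0]); return len(P), np.arctan2(-nv[0],-nv[2]) if 0 else np.pi-np.arctan2(-nv[0],-nv[2]), nv.round(3), (cen@nv).round(4)
def st():
    o=get_obs(); q=Ro.from_quat(o['ee_rot']).as_matrix(); z=q[:,2]
    d=o['position']-C0; print('t',o['clock'].round(2),'pos',o['position'].round(3),'case',np.round([d@ex,d@ey,d[2]],3),'phi',round(np.arctan2(-z[2],z@ex),3),'F',o['ft_force'].round(1),'j',o['joint_pos'].round(2),'w',o['grip_width'].round(2))
E
python3 - <<'E'
from h import *
o=get_obs(); print(lid())
R=Rt(np.pi/2)
rows([(np.array([.30,.50,.37]),R),(np.array([.40,.20,.39]),R),catch(1.1,1.25,gap=.06)])
print('seq from there'); s=catch(1.1,1.25,gap=.06)
rows([catch(.0,.6,gap=.05)],s)
E
```

```text
(11007, np.float64(1.2859860794362508), array([-0.96 , -0.001,  0.281]), np.float64(0.0015))
[-0.048, -0.044, -0.128] [-0.001, -0.0, -0.118] world [0.3  0.5  0.37]
[-0.27, -0.268, -0.148] [-0.001, -0.0, -0.118] world [0.4  0.2  0.39]
[-0.455, -0.435, 0.016] [-0.321, 0.019, -0.117] world [ 0.492 -0.032  0.226]
seq from there
[-0.0, -0.122, 0.165] [-0.65, -0.0, 0.0] world [ 0.471 -0.092  0.031]
```

Careful with the scale: turns go in shares of 2 pi rad. That gives: -0.32 rad / 6.2832 = -0.0509.

Request:
{"fn": "move_arm", "kwargs": {
  "plan": [
    {"delta_pos": [-0.03, -0.03, -0.06], "turn": [0, 0, -0.0095], "fingers": 1},
    {"delta_pos": [-0.05, -0.045, -0.12], "turn": [0, 0, -0.0188], "fingers": 1},
    {"delta_pos": [-0.1, -0.1, -0.14], "turn": [0, 0, -0.0188], "fingers": 1},
    {"delta_pos": [-0.14, -0.14, -0.148], "turn": [0, 0, -0.0188], "fingers": 1},
    {"delta_pos": [-0.18, -0.18, -0.148], "turn": [0, 0, -0.0188], "fingers": 1},
    {"delta_pos": [-0.22, -0.22, -0.148], "turn": [0, 0, -0.0188], "fingers": 1},
    {"delta_pos": [-0.27, -0.268, -0.148], "turn": [0, 0, -0.0188], "fingers": 1},
    {"delta_pos": [-0.31, -0.31, -0.148], "turn": [-0.0159, 0.0016, -0.0188], "fingers": 1},
    {"delta_pos": [-0.35, -0.35, -0.148], "turn": [-0.0318, 0.0016, -0.0188], "fingers": 1},
    {"delta_pos": [-0.39, -0.39, -0.13], "turn": [-0.0509, 0.0032, -0.0186], "fingers": 1},
    {"delta_pos": [-0.43, -0.42, -0.09], "turn": [-0.0509, 0.0032, -0.0186], "fingers": 1},
    {"delta_pos": [-0.455, -0.435, -0.05], "turn": [-0.0509, 0.0032, -0.0186], "fingers": 1}
  ]
}}

```text
clock: 1.65
position: [0.4925, -0.034, 0.2918]
ee_rot: [0.169, 0.973, 0.158, 0.028]
ft_force: [0.1, 1.9, 1.1]
grip_width: 0.001
grasp_force: 0.0
```

```bash
python3 - <<'E'
import re
s=open('h.py').read(); s=s[:s.index("    nv=nv*np.sign(-nv[0]);")]+"    nv=nv*np.sign(-nv[0]); return len(P),'theta',round(np.pi/2+np.arctan2(nv[2],-nv[0]),3),(cen@nv).round(4)\n"+s[s.index("def st():"):]
open('h.py','w').write(s)
E
python3 - <<'E'
from h import *
st(); print(lid())
th=[.85,.6,.4,.2,.0]; ph=[1.1,.95,.8,.7,.6]
rows([catch(1.1,1.25,gap=.06)]+[catch(t,p,gap=.05) for t,p in zip(th,ph)])
E
```

```text
Traceback (most recent call last):
  File "h.py", line 31, in st
    d=o['position']-C0; print('t',o['clock'].round(2),'pos',o['position'].round(3),'case',np.round([d@ex,d@ey,d[2]],3),'phi',round(np.arctan2(-z[2],z@ex),3),'F',o['ft_force'].round(1),'j',o['joint_pos'].round(2),'w',o['grip_width'].round(2))
                                  ^^^^^^^^^^^^^^^^
AttributeError: 'float' object has no attribute 'round'
```

```bash
sed -i "s/o\['clock'\].round(2)/round(float(o['clock']),2)/; s/o\['grip_width'\].round(2)/round(float(o['grip_width']),2)/" h.py
python3 - <<'E'
from h import *
st(); print(lid())
th=[.85,.6,.4,.2,.0]; ph=[1.1,.95,.8,.7,.6]
rows([catch(1.1,1.25,gap=.06)]+[catch(t,p,gap=.05) for t,p in zip(th,ph)])
E
```

```text
t 1.65 pos [ 0.492 -0.034  0.292] case [-0.075 -0.001  0.292] phi 1.249 F [0.1 1.9 1.1] j [-0.56 -0.07  0.73  1.82 -0.28  1.32  1.46] w 0.0
(11125, 'theta', np.float64(1.855), np.float64(0.0014))
[0.001, -0.015, 0.059] [-0.004, -0.003, -0.006] world [ 0.492 -0.032  0.226]
[0.0, -0.048, 0.081] [-0.154, -0.002, -0.006] world [ 0.484 -0.055  0.194]
[0.0, -0.085, 0.114] [-0.304, -0.002, -0.006] world [ 0.476 -0.078  0.151]
[-0.0, -0.107, 0.148] [-0.454, -0.001, -0.006] world [ 0.472 -0.088  0.112]
[-0.0, -0.125, 0.184] [-0.554, -0.001, -0.007] world [ 0.47  -0.094  0.072]
[-0.0, -0.136, 0.224] [-0.654, -0.001, -0.007] world [ 0.471 -0.092  0.031]
```

In the tool's units: -0.654 rad / 6.2832 = -0.1041.

Request:
{"fn": "move_arm", "kwargs": {
  "plan": [
    {"delta_pos": [0, -0.015, 0.059], "turn": [0, 0, -0.001], "fingers": 1},
    {"delta_pos": [0, -0.048, 0.081], "turn": [-0.0245, 0, -0.001], "fingers": 1},
    {"delta_pos": [0, -0.085, 0.114], "turn": [-0.0484, 0, -0.001], "fingers": 1},
    {"delta_pos": [0, -0.107, 0.148], "turn": [-0.0723, 0, -0.001], "fingers": 1},
    {"delta_pos": [0, -0.12, 0.17], "turn": [-0.0882, 0, -0.001], "fingers": 1},
    {"delta_pos": [0, -0.125, 0.19], "turn": [-0.1041, 0, -0.001], "fingers": 1},
    {"delta_pos": [0, -0.125, 0.2], "turn": [-0.1041, 0, -0.001], "fingers": 1}
  ]
}}

```text
clock: 2.58
position: [0.4721, -0.0838, 0.061]
ee_rot: [0.149, 0.871, 0.461, 0.077]
ft_force: [-0.5, 0.6, -2.3]
grip_width: -0.003
grasp_force: 0.0
```

```bash
python3 - <<'E'
from h import *
st(); c=snap('scene'); cv2.imwrite('pics/s2.png',c['color'][:,:,::-1])
R=Rt(np.pi/2)
rows([catch(.4,.8,gap=.05),catch(1.0,1.25,gap=.06),(C0-.06*ex+.36*Z,R),(C0+.06*ex+.38*Z,R),down(.20,0,.36),down(.20,0,.25)])
E
```

```text
t 2.58 pos [ 0.472 -0.084  0.061] case [-0.129  0.001  0.061] phi 0.597 F [-0.5  0.6 -2.3] j [ 0.35  0.55  0.34  2.01 -1.1   1.37  2.6 ] w -0.0
[-0.002, 0.039, -0.033] [0.208, -0.003, -0.0] world [ 0.472 -0.088  0.112]
[-0.002, 0.151, -0.055] [0.658, -0.003, 0.0] world [ 0.487 -0.047  0.216]
[-0.001, 0.287, -0.11] [0.979, -0.003, 0.001] world [ 0.497 -0.019  0.36 ]
[-0.002, 0.37, -0.022] [0.979, -0.003, 0.001] world [0.537 0.094 0.38 ]
[-0.002, 0.432, 0.106] [0.979, -0.003, 0.001] world [0.583 0.226 0.36 ]
[-0.002, 0.34, 0.167] [0.979, -0.003, 0.001] world [0.583 0.226 0.25 ]
```

View pics/s2.png

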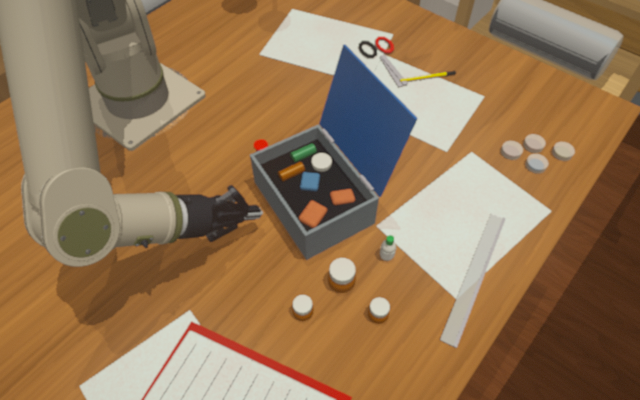

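The picture shows the gripper reaching under the front wall at (255,212). The lid (365,120) and the loose objects have not moved. The pose is reachable, but joint 7 is close to its limit, so I will finish with a steeper pitch. Now going over to behind the lid.

In the tool's units: 0.25 rad / 6.2832 = 0.0398.

Request:
{"fn": "move_arm", "kwargs": {
  "plan": [
    {"delta_pos": [0, 0.015, -0.04], "turn": [0.0191, 0, 0], "fingers": 1},
    {"delta_pos": [0, 0.039, -0.045], "turn": [0.0398, 0, 0], "fingers": 1},
    {"delta_pos": [0, 0.09, -0.05], "turn": [0.0637, 0, 0], "fingers": 1},
    {"delta_pos": [0, 0.14, -0.055], "turn": [0.0875, 0, 0], "fingers": 1},
    {"delta_pos": [0, 0.19, -0.07], "turn": [0.1114, 0, 0], "fingers": 1},
    {"delta_pos": [0, 0.24, -0.09], "turn": [0.1353, 0, 0], "fingers": 1},
    {"delta_pos": [0, 0.287, -0.11], "turn": [0.156, 0, 0], "fingers": 1},
    {"delta_pos": [0, 0.33, -0.07], "turn": [0.156, 0, 0], "fingers": 1},
    {"delta_pos": [0, 0.37, -0.022], "turn": [0.156, 0, 0], "fingers": 1},
    {"delta_pos": [0, 0.4, 0.04], "turn": [0.156, 0, 0], "fingers": 1},
    {"delta_pos": [0, 0.432, 0.1], "turn": [0.156, 0, 0], "fingers": 1},
    {"delta_pos": [0, 0.432, 0.106], "turn": [0.156, 0, 0], "fingers": 1}
  ]
}}

```text
clock: 4.12
position: [0.5806, 0.2337, 0.3592]
ee_rot: [0.165, 0.986, -0.004, -0.001]
ft_force: [0.0, 0.2, 0.7]
grip_width: 0.0
grasp_force: 0.0
```

```bash
python3 - <<'E'
from h import *
st(); print(lid('scene'))
rows([down(.20,0,.25),down(.165,0,.25),down(.14,0,.25),down(.115,0,.25),down(.10,0,.25),down(.088,0,.25)])
E
```

```text
t 4.12 pos [0.581 0.234 0.359] case [0.206 0.005 0.359] phi 1.58 F [0.  0.2 0.7] j [-0.51  0.31  0.07  1.25 -0.02  1.59  0.8 ] w 0.0
(7269, 'theta', np.float64(1.85), np.float64(0.0015))
[-0.005, -0.005, 0.109] [-0.009, -0.001, 0.01] world [0.583 0.226 0.25 ]
[-0.005, -0.04, 0.109] [-0.009, -0.001, 0.01] world [0.572 0.193 0.25 ]
[-0.004, -0.065, 0.109] [-0.009, -0.001, 0.01] world [0.563 0.169 0.25 ]
[-0.004, -0.09, 0.109] [-0.009, -0.001, 0.01] world [0.555 0.146 0.25 ]
[-0.004, -0.105, 0.11] [-0.009, -0.001, 0.01] world [0.55  0.132 0.25 ]
[-0.004, -0.117, 0.11] [-0.009, -0.001, 0.01] world [0.546 0.12  0.25 ]
```

Lowering behind the lid and easing it forward until just before upright.

In the tool's units: 0.01 rad / 6.2832 = 0.0016.

Request:
{"fn": "move_arm", "kwargs": {
  "plan": [
    {"delta_pos": [-0.005, -0.005, 0.05], "turn": [-0.0014, 0, 0.0016], "fingers": 1},
    {"delta_pos": [-0.005, -0.005, 0.1], "turn": [-0.0014, 0, 0.0016], "fingers": 1},
    {"delta_pos": [-0.005, -0.02, 0.109], "turn": [-0.0014, 0, 0.0016], "fingers": 1},
    {"delta_pos": [-0.005, -0.04, 0.109], "turn": [-0.0014, 0, 0.0016], "fingers": 1},
    {"delta_pos": [-0.005, -0.052, 0.109], "turn": [-0.0014, 0, 0.0016], "fingers": 1},
    {"delta_pos": [-0.005, -0.06, 0.109], "turn": [-0.0014, 0, 0.0016], "fingers": 1},
    {"delta_pos": [-0.005, -0.068, 0.109], "turn": [-0.0014, 0, 0.0016], "fingers": 1},
    {"delta_pos": [-0.004, -0.076, 0.109], "turn": [-0.0014, 0, 0.0016], "fingers": 1},
    {"delta_pos": [-0.004, -0.084, 0.109], "turn": [-0.0014, 0, 0.0016], "fingers": 1},
    {"delta_pos": [-0.004, -0.092, 0.109], "turn": [-0.0014, 0, 0.0016], "fingers": 1},
    {"delta_pos": [-0.004, -0.1, 0.109], "turn": [-0.0014, 0, 0.0016], "fingers": 1}
  ]
}}

```text
clock: 5.55
position: [0.5523, 0.1325, 0.2536]
ee_rot: [0.172, 0.985, 0.001, 0.001]
ft_force: [-1.2, 2.5, 8.7]
grip_width: -0.001
grasp_force: 4.2
```

```bash
python3 - <<'E'
from h import *
st(); print(lid('scene')); c=pickle.load(open('scene.pkl','rb')); cv2.imwrite('pics/s3.png',c['color'][:,:,::-1])
rows([down(.10,0,.25),down(.09,0,.25),down(.085,0,.25)])
E
```

```text
t 5.55 pos [0.552 0.132 0.254] case [ 0.101 -0.002  0.254] phi 1.568 F [-1.2  2.5  8.7] j [-0.4   0.2   0.1   1.61 -0.02  1.33  0.93] w -0.0
(4865, 'theta', np.float64(1.59), np.float64(0.0012))
[0.002, -0.0, 0.004] [0.002, 0.002, -0.006] world [0.55  0.132 0.25 ]
[0.002, -0.01, 0.004] [0.002, 0.002, -0.006] world [0.547 0.122 0.25 ]
[0.002, -0.015, 0.004] [0.002, 0.002, -0.006] world [0.545 0.118 0.25 ]
```

View pics/s3.png

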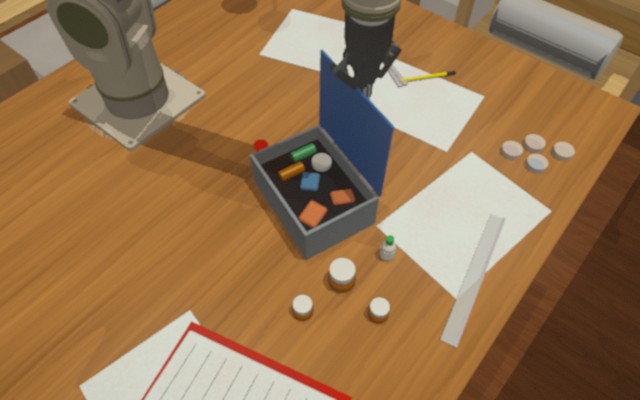

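The picture shows the lid almost upright (350,120) with the gripper behind it. The 8.7 N upward force means its linkage sits on the lid's top edge, so I will raise the tool a little and then push past upright.

Request:
{"fn": "move_arm", "kwargs": {
  "plan": [
    {"delta_pos": [0.002, 0, -0.008], "turn": [0, 0, 0], "fingers": 1},
    {"delta_pos": [0.002, 0, -0.018], "turn": [0, 0, 0], "fingers": 1},
    {"delta_pos": [0.002, -0.004, -0.018], "turn": [0, 0, 0], "fingers": 1},
    {"delta_pos": [0.002, -0.008, -0.018], "turn": [0, 0, 0], "fingers": 1},
    {"delta_pos": [0.002, -0.012, -0.018], "turn": [0, 0, 0], "fingers": 1},
    {"delta_pos": [0.002, -0.016, -0.018], "turn": [0, 0, 0], "fingers": 1},
    {"delta_pos": [0.002, -0.016, -0.018], "turn": [0, 0, 0], "fingers": 1}
  ]
}}

```text
clock: 6.48
position: [0.5449, 0.1174, 0.2703]
ee_rot: [0.172, 0.985, 0.0, 0.001]
ft_force: [0.1, 0.0, 0.5]
grip_width: 0.002
grasp_force: 0.0
```

```bash
python3 - <<'E'
from h import *
st(); print(lid('scene'))
def v(x,z,phi): return C0+x*ex+z*Z,Rt(phi)
rows([v(.095,.29,1.57),v(.095,.33,1.57),v(.04,.335,1.57),v(-.02,.335,1.45),v(-.055,.32,1.35)]+[catch(1.15,1.3,gap=g) for g in(.05,.03,.015,.005)])
p,R=catch(1.15,1.3,gap=.03);d=p-C0;print(d@ex,d[2])
E
```

```text
t 6.47 pos [0.545 0.117 0.27 ] case [0.085 0.    0.27 ] phi 1.57 F [0.1 0.  0.5] j [-0.39  0.16  0.11  1.61 -0.02  1.37  0.95] w 0.0
(3848, 'theta', np.float64(1.497), np.float64(0.0012))
[-0.0, 0.01, -0.02] [0.0, 0.001, -0.006] world [0.548 0.127 0.29 ]
[-0.0, 0.01, -0.06] [0.0, 0.001, -0.006] world [0.548 0.127 0.33 ]
[-0.0, -0.045, -0.065] [0.0, 0.001, -0.006] world [0.53  0.075 0.335]
[-0.001, -0.105, -0.065] [-0.12, 0.002, -0.006] world [0.51  0.019 0.335]
[-0.001, -0.14, -0.05] [-0.22, 0.002, -0.006] world [ 0.498 -0.014  0.32 ]
[-0.001, -0.142, 0.034] [-0.27, 0.002, -0.006] world [ 0.498 -0.016  0.236]
[-0.001, -0.123, 0.029] [-0.27, 0.002, -0.006] world [0.504 0.002 0.241]
[-0.001, -0.108, 0.025] [-0.27, 0.002, -0.006] world [0.509 0.016 0.245]
[-0.001, -0.099, 0.022] [-0.27, 0.002, -0.006] world [0.512 0.025 0.248]
-0.03754846590418456 0.24142231073611575
```

The lid is past upright at 1.497. Swinging over the top to the front.

In the tool's units: -0.27 rad / 6.2832 = -0.043.

Request:
{"fn": "move_arm", "kwargs": {
  "plan": [
    {"delta_pos": [0, 0.01, -0.02], "turn": [0, 0, -0.001], "fingers": 1},
    {"delta_pos": [0, 0.01, -0.065], "turn": [0, 0, -0.001], "fingers": 1},
    {"delta_pos": [0, -0.03, -0.068], "turn": [0, 0, -0.001], "fingers": 1},
    {"delta_pos": [0, -0.08, -0.068], "turn": [-0.0095, 0, -0.001], "fingers": 1},
    {"delta_pos": [0, -0.12, -0.066], "turn": [-0.0239, 0, -0.001], "fingers": 1},
    {"delta_pos": [0, -0.145, -0.05], "turn": [-0.035, 0, -0.001], "fingers": 1},
    {"delta_pos": [0, -0.148, -0.01], "turn": [-0.043, 0, -0.001], "fingers": 1},
    {"delta_pos": [0, -0.145, 0.02], "turn": [-0.043, 0, -0.001], "fingers": 1},
    {"delta_pos": [0, -0.138, 0.034], "turn": [-0.043, 0, -0.001], "fingers": 1}
  ]
}}

```text
clock: 7.65
position: [0.4977, -0.0118, 0.2349]
ee_rot: [0.168, 0.977, 0.133, 0.023]
ft_force: [0.3, 0.2, 0.8]
grip_width: 0.002
grasp_force: 0.0
```

```bash
python3 - <<'E'
from h import *
st(); print('scene',lid('scene')); print('top',lid('top'));c=pickle.load(open('scene.pkl','rb')); cv2.imwrite('pics/s4.png',c['color'][:,:,::-1])
rows([catch(1.15,1.3,gap=g) for g in(.03,.015,.005,0)])
rows([catch(1.25,1.35,gap=g) for g in(.03,.015,.005,0)])
E
```

```text
t 7.65 pos [ 0.498 -0.012  0.235] case [-0.053  0.001  0.235] phi 1.3 F [0.3 0.2 0.8] j [-0.18  0.01  0.28  1.88 -0.28  1.21  1.43] w 0.0
scene (2895, 'theta', np.float64(1.453), np.float64(0.0013))
top (1017, 'theta', np.float64(1.499), np.float64(0.0082))
[-0.002, 0.015, -0.002] [0.0, -0.0, 0.002] world [0.504 0.002 0.241]
[-0.002, 0.03, -0.002] [0.0, -0.0, 0.002] world [0.509 0.016 0.245]
[-0.002, 0.04, -0.002] [0.0, -0.0, 0.002] world [0.512 0.025 0.248]
[-0.002, 0.045, -0.002] [0.0, -0.0, 0.002] world [0.514 0.029 0.249]
[-0.002, 0.033, -0.006] [0.05, -0.0, 0.002] world [0.51  0.018 0.25 ]
[-0.002, 0.048, -0.006] [0.05, -0.0, 0.002] world [0.515 0.032 0.254]
[-0.002, 0.058, -0.005] [0.05, -0.0, 0.002] world [0.518 0.041 0.256]
[-0.002, 0.063, -0.005] [0.05, -0.0, 0.002] world [0.519 0.045 0.257]
```

View pics/s4.png

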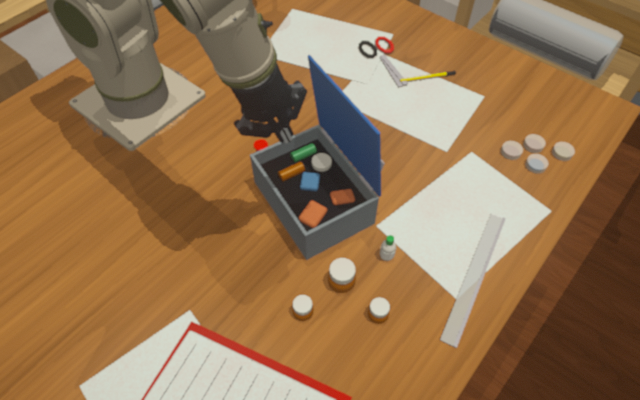

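The picture shows the fingers in front at (285,135), with the lid (345,120) falling slowly at about 1.45. Placing the finger at the 1.15 rad catch pose and waiting.

In the tool's units: 0.002 rad / 6.2832 = 0.0003.

Request:
{"fn": "move_arm", "kwargs": {
  "plan": [
    {"delta_pos": [-0.002, 0.02, -0.002], "turn": [0, 0, 0.0003], "fingers": 1},
    {"delta_pos": [-0.002, 0.04, -0.002], "turn": [0, 0, 0.0003], "fingers": 1},
    {"delta_pos": [-0.002, 0.045, -0.002], "turn": [0, 0, 0.0003], "fingers": 1},
    {"delta_pos": [-0.002, 0.045, -0.002], "turn": [0, 0, 0.0003], "fingers": 1},
    {"delta_pos": [-0.002, 0.045, -0.002], "turn": [0, 0, 0.0003], "fingers": 1},
    {"delta_pos": [-0.002, 0.045, -0.002], "turn": [0, 0, 0.0003], "fingers": 1},
    {"delta_pos": [-0.002, 0.045, -0.002], "turn": [0, 0, 0.0003], "fingers": 1},
    {"delta_pos": [-0.002, 0.045, -0.002], "turn": [0, 0, 0.0003], "fingers": 1},
    {"delta_pos": [-0.002, 0.045, -0.002], "turn": [0, 0, 0.0003], "fingers": 1},
    {"delta_pos": [-0.002, 0.045, -0.002], "turn": [0, 0, 0.0003], "fingers": 1}
  ]
}}

```text
clock: 9.0
position: [0.5144, 0.0279, 0.2502]
ee_rot: [0.168, 0.976, 0.133, 0.024]
ft_force: [-0.3, 0.2, -0.0]
grip_width: -0.002
grasp_force: 0.0
```

```bash
python3 - <<'E'
from h import *
st(); print('scene',lid('scene')); print('top',lid('top'))
E
```

```text
t 9.0 pos [0.514 0.028 0.25 ] case [-0.01  -0.001  0.25 ] phi 1.299 F [-0.3  0.2 -0. ] j [-0.22  0.02  0.25  1.83 -0.28  1.21  1.34] w -0.0
scene (936, 'theta', np.float64(1.313), np.float64(0.0012))
top (2757, 'theta', np.float64(1.285), np.float64(-0.0059))
```

Request:
{"fn": "move_arm", "kwargs": {
  "plan": [
    {"delta_pos": [0, 0, 0], "turn": [0, 0, 0], "fingers": 1},
    {"delta_pos": [0, 0, 0], "turn": [0, 0, 0], "fingers": 1},
    {"delta_pos": [0, 0, 0], "turn": [0, 0, 0], "fingers": 1},
    {"delta_pos": [0, 0, 0], "turn": [0, 0, 0], "fingers": 1},
    {"delta_pos": [0, 0, 0], "turn": [0, 0, 0], "fingers": 1},
    {"delta_pos": [0, 0, 0], "turn": [0, 0, 0], "fingers": 1},
    {"delta_pos": [0, 0, 0], "turn": [0, 0, 0], "fingers": 1}
  ]
}}

```text
clock: 9.98
position: [0.5144, 0.0277, 0.2502]
ee_rot: [0.168, 0.976, 0.133, 0.024]
ft_force: [-1.0, -1.2, -0.1]
grip_width: -0.001
grasp_force: 0.4
```

```bash
python3 - <<'E'
from h import *
st(); print('top',lid('top'));c=snap('scene'); cv2.imwrite('pics/s5.png',c['color'][:,:,::-1])
S=catch(1.15,1.3)
rows([catch(t,p) for t,p in zip(np.arange(1.1,.49,-.05),np.linspace(1.3,1.05,13))],S)
E
```

```text
t 9.97 pos [0.514 0.028 0.25 ] case [-0.01  -0.001  0.25 ] phi 1.299 F [-1.  -1.2 -0.1] j [-0.22  0.02  0.25  1.83 -0.28  1.21  1.34] w -0.0
top (5230, 'theta', np.float64(1.146), np.float64(-0.0054))
[0.0, -0.009, 0.002] [0.0, 0.0, 0.0] world [0.511 0.021 0.245]
[-0.0, -0.018, 0.004] [-0.021, -0.0, -0.0] world [0.508 0.014 0.241]
[-0.0, -0.027, 0.007] [-0.042, 0.0, 0.0] world [0.506 0.006 0.235]
[0.0, -0.036, 0.01] [-0.062, -0.0, 0.0] world [ 0.503 -0.001  0.23 ]
[0.0, -0.045, 0.014] [-0.083, 0.0, -0.0] world [ 0.501 -0.008  0.224]
[-0.0, -0.053, 0.018] [-0.104, -0.0, 0.0] world [ 0.498 -0.014  0.218]
[0.0, -0.061, 0.023] [-0.125, 0.0, -0.0] world [ 0.496 -0.02   0.211]
[0.0, -0.069, 0.028] [-0.146, 0.0, 0.0] world [ 0.494 -0.026  0.204]
[-0.0, -0.077, 0.033] [-0.167, 0.0, -0.0] world [ 0.492 -0.032  0.197]
[0.0, -0.084, 0.039] [-0.188, 0.0, -0.0] world [ 0.49  -0.037  0.189]
[0.0, -0.091, 0.045] [-0.208, 0.0, -0.0] world [ 0.488 -0.042  0.181]
[0.0, -0.098, 0.052] [-0.229, 0.0, -0.0] world [ 0.487 -0.047  0.173]
[-0.0, -0.105, 0.059] [-0.25, 0.0, -0.0] world [ 0.485 -0.051  0.165]
```

View pics/s5.png

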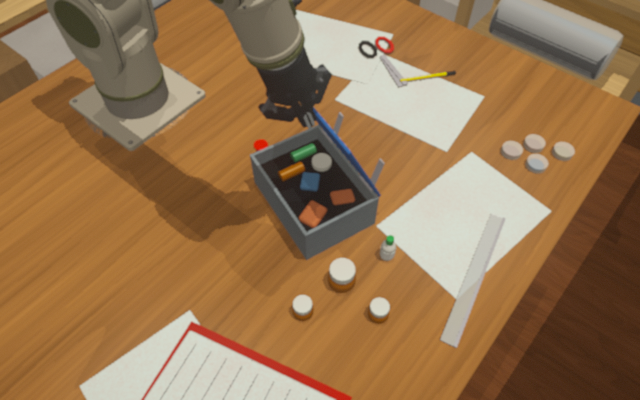

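The picture shows the lid (345,150) resting on the finger at (312,115). It is caught at 1.146 rad with about 1.6 N. Lowering slowly at 0.2 rad/s so that contact is kept.

In the tool's units: -0.104 rad / 6.2832 = -0.0166.

Request:
{"fn": "move_arm", "kwargs": {
  "plan": [
    {"delta_pos": [0, -0.0045, 0.001], "turn": [0, 0, 0], "fingers": 1},
    {"delta_pos": [0, -0.009, 0.002], "turn": [0, 0, 0], "fingers": 1},
    {"delta_pos": [0, -0.0135, 0.003], "turn": [-0.0016, 0, 0], "fingers": 1},
    {"delta_pos": [0, -0.018, 0.004], "turn": [-0.0033, 0, 0], "fingers": 1},
    {"delta_pos": [0, -0.0225, 0.0055], "turn": [-0.0049, 0, 0], "fingers": 1},
    {"delta_pos": [0, -0.027, 0.007], "turn": [-0.0067, 0, 0], "fingers": 1},
    {"delta_pos": [0, -0.0315, 0.0085], "turn": [-0.0083, 0, 0], "fingers": 1},
    {"delta_pos": [0, -0.036, 0.01], "turn": [-0.0099, 0, 0], "fingers": 1},
    {"delta_pos": [0, -0.0405, 0.012], "turn": [-0.0116, 0, 0], "fingers": 1},
    {"delta_pos": [0, -0.045, 0.014], "turn": [-0.0132, 0, 0], "fingers": 1},
    {"delta_pos": [0, -0.049, 0.016], "turn": [-0.015, 0, 0], "fingers": 1},
    {"delta_pos": [0, -0.053, 0.018], "turn": [-0.0166, 0, 0], "fingers": 1}
  ]
}}

```text
clock: 11.58
position: [0.4989, -0.016, 0.2185]
ee_rot: [0.167, 0.968, 0.184, 0.033]
ft_force: [-0.3, -0.8, -0.2]
grip_width: 0.0
grasp_force: 0.4
```

```bash
python3 - <<'E'
from h import *
st(); print('top',lid('top'))
S=catch(.85,1.196); print(S[0].round(4))
rows([catch(t,p) for t,p in zip(np.arange(.85,.49,-.03),np.linspace(1.196,1.05,13))])
E
```

```text
t 11.57 pos [ 0.499 -0.016  0.219] case [-0.056 -0.001  0.219] phi 1.195 F [-0.3 -0.8 -0.2] j [-0.13  0.03  0.32  1.92 -0.41  1.17  1.58] w 0.0
top (10190, 'theta', np.float64(0.848), np.float64(-0.0054))
[ 0.4983 -0.0142  0.2177]
[0.001, 0.002, 0.001] [0.001, 0.002, -0.002] world [ 0.498 -0.014  0.218]
[0.001, -0.003, 0.003] [-0.011, 0.002, -0.002] world [ 0.497 -0.018  0.214]
[0.001, -0.008, 0.006] [-0.023, 0.002, -0.002] world [ 0.496 -0.022  0.21 ]
[0.001, -0.014, 0.008] [-0.035, 0.002, -0.002] world [ 0.494 -0.025  0.206]
[0.001, -0.019, 0.011] [-0.047, 0.002, -0.002] world [ 0.493 -0.029  0.201]
[0.001, -0.023, 0.014] [-0.06, 0.002, -0.002] world [ 0.492 -0.032  0.197]
[0.001, -0.028, 0.016] [-0.072, 0.002, -0.002] world [ 0.491 -0.035  0.192]
[0.001, -0.033, 0.02] [-0.084, 0.002, -0.002] world [ 0.49  -0.038  0.188]
[0.001, -0.038, 0.023] [-0.096, 0.002, -0.002] world [ 0.489 -0.041  0.183]
[0.001, -0.042, 0.026] [-0.108, 0.002, -0.002] world [ 0.488 -0.044  0.178]
[0.001, -0.047, 0.03] [-0.12, 0.002, -0.002] world [ 0.487 -0.047  0.173]
[0.001, -0.051, 0.033] [-0.133, 0.002, -0.002] world [ 0.486 -0.049  0.168]
```

In the tool's units: -0.133 rad / 6.2832 = -0.0212.

Request:
{"fn": "move_arm", "kwargs": {
  "plan": [
    {"delta_pos": [0, -0.004, 0.003], "turn": [-0.0018, 0, 0], "fingers": 1},
    {"delta_pos": [0, -0.009, 0.005], "turn": [-0.0037, 0, 0], "fingers": 1},
    {"delta_pos": [0, -0.015, 0.008], "turn": [-0.0056, 0, 0], "fingers": 1},
    {"delta_pos": [0, -0.02, 0.01], "turn": [-0.0075, 0, 0], "fingers": 1},
    {"delta_pos": [0, -0.0245, 0.013], "turn": [-0.0095, 0, 0], "fingers": 1},
    {"delta_pos": [0, -0.0295, 0.016], "turn": [-0.0115, 0, 0], "fingers": 1},
    {"delta_pos": [0, -0.0345, 0.019], "turn": [-0.0134, 0, 0], "fingers": 1},
    {"delta_pos": [0, -0.0395, 0.022], "turn": [-0.0153, 0, 0], "fingers": 1},
    {"delta_pos": [0, -0.0435, 0.025], "turn": [-0.0172, 0, 0], "fingers": 1},
    {"delta_pos": [0, -0.0485, 0.029], "turn": [-0.0191, 0, 0], "fingers": 1},
    {"delta_pos": [0, -0.0525, 0.032], "turn": [-0.0212, 0, 0], "fingers": 1}
  ]
}}

```text
clock: 13.0
position: [0.4866, -0.0508, 0.1693]
ee_rot: [0.164, 0.954, 0.248, 0.044]
ft_force: [-0.9, 0.1, -1.1]
grip_width: 0.004
grasp_force: 0.4
```

```bash
python3 - <<'E'
from h import *
st(); print('top',lid('top'))
rows([catch(t,p) for t,p in zip(np.arange(.52,.15,-.03),np.linspace(1.063,.98,13))])
E
```

```text
t 13.0 pos [ 0.487 -0.051  0.169] case [-0.093 -0.001  0.169] phi 1.062 F [-0.9  0.1 -1.1] j [-0.03  0.11  0.39  2.   -0.61  1.14  1.89] w 0.0
top (12939, 'theta', np.float64(0.522), np.float64(-0.0056))
[0.001, 0.001, 0.001] [0.002, 0.002, -0.001] world [ 0.486 -0.049  0.168]
[0.001, -0.003, 0.004] [-0.005, 0.002, -0.001] world [ 0.485 -0.052  0.163]
[0.001, -0.008, 0.008] [-0.012, 0.002, -0.001] world [ 0.484 -0.054  0.158]
[0.001, -0.013, 0.011] [-0.019, 0.002, -0.001] world [ 0.483 -0.056  0.153]
[0.001, -0.017, 0.014] [-0.026, 0.002, -0.001] world [ 0.483 -0.059  0.148]
[0.001, -0.022, 0.018] [-0.033, 0.002, -0.001] world [ 0.482 -0.06   0.142]
[0.001, -0.026, 0.022] [-0.04, 0.002, -0.001] world [ 0.481 -0.062  0.137]
[0.001, -0.03, 0.026] [-0.047, 0.002, -0.001] world [ 0.481 -0.064  0.131]
[0.001, -0.034, 0.03] [-0.054, 0.002, -0.001] world [ 0.48  -0.065  0.126]
[0.001, -0.038, 0.034] [-0.061, 0.002, -0.001] world [ 0.48  -0.067  0.12 ]
[0.001, -0.042, 0.038] [-0.068, 0.002, -0.001] world [ 0.479 -0.068  0.115]
[0.001, -0.045, 0.043] [-0.074, 0.002, -0.001] world [ 0.479 -0.069  0.109]
[0.001, -0.049, 0.047] [-0.081, 0.002, -0.001] world [ 0.479 -0.069  0.104]
```

In the tool's units: -0.069 rad / 6.2832 = -0.011.

Request:
{"fn": "move_arm", "kwargs": {
  "plan": [
    {"delta_pos": [0, -0.004, 0.003], "turn": [-0.001, 0, 0], "fingers": 1},
    {"delta_pos": [0, -0.009, 0.007], "turn": [-0.0021, 0, 0], "fingers": 1},
    {"delta_pos": [0, -0.014, 0.01], "turn": [-0.0032, 0, 0], "fingers": 1},
    {"delta_pos": [0, -0.018, 0.013], "turn": [-0.0043, 0, 0], "fingers": 1},
    {"delta_pos": [0, -0.023, 0.017], "turn": [-0.0054, 0, 0], "fingers": 1},
    {"delta_pos": [0, -0.027, 0.021], "turn": [-0.0065, 0, 0], "fingers": 1},
    {"delta_pos": [0, -0.031, 0.025], "turn": [-0.0076, 0, 0], "fingers": 1},
    {"delta_pos": [0, -0.035, 0.029], "turn": [-0.0088, 0, 0], "fingers": 1},
    {"delta_pos": [0, -0.039, 0.033], "turn": [-0.0099, 0, 0], "fingers": 1},
    {"delta_pos": [0, -0.043, 0.037], "turn": [-0.011, 0, 0], "fingers": 1},
    {"delta_pos": [0, -0.046, 0.042], "turn": [-0.0119, 0, 0], "fingers": 1}
  ]
}}

```text
clock: 14.42
position: [0.48, -0.0698, 0.1101]
ee_rot: [0.163, 0.944, 0.283, 0.05]
ft_force: [-2.6, -6.0, 0.0]
grip_width: -0.002
grasp_force: 2.7
```

```bash
python3 - <<'E'
from h import *
st(); print('top',lid('top'))
rows([catch(t,p) for t,p in zip([.19,.16,.13,.105,.08,.06,.04,.025,.01,.0,-.01,-.02],np.linspace(.985,.95,12))])
E
```

```text
t 14.43 pos [ 0.48 -0.07  0.11] case [-0.113 -0.001  0.11 ] phi 0.987 F [-2.6 -6.   0. ] j [ 0.06  0.23  0.41  2.04 -0.77  1.11  2.13] w -0.0
top (12477, 'theta', np.float64(0.191), np.float64(-0.0061))
[0.001, 0.001, 0.001] [-0.003, 0.003, -0.001] world [ 0.479 -0.069  0.109]
[0.001, -0.003, 0.005] [-0.006, 0.003, -0.001] world [ 0.479 -0.07   0.104]
[0.001, -0.007, 0.009] [-0.009, 0.003, -0.001] world [ 0.478 -0.07   0.098]
[0.001, -0.01, 0.013] [-0.012, 0.003, -0.001] world [ 0.478 -0.071  0.093]
[0.001, -0.013, 0.017] [-0.015, 0.003, -0.001] world [ 0.478 -0.071  0.088]
[0.001, -0.015, 0.02] [-0.019, 0.003, -0.001] world [ 0.478 -0.071  0.085]
[0.001, -0.017, 0.023] [-0.022, 0.003, -0.001] world [ 0.478 -0.071  0.081]
[0.001, -0.019, 0.025] [-0.025, 0.003, -0.001] world [ 0.478 -0.071  0.078]
[0.001, -0.02, 0.028] [-0.028, 0.003, -0.001] world [ 0.478 -0.071  0.075]
[0.001, -0.021, 0.029] [-0.031, 0.003, -0.001] world [ 0.478 -0.071  0.073]
[0.001, -0.022, 0.031] [-0.035, 0.003, -0.001] world [ 0.478 -0.071  0.071]
[0.001, -0.023, 0.032] [-0.038, 0.003, -0.001] world [ 0.478 -0.071  0.069]
```

Tracking well at 0.19 rad. The side force has risen to 6.5 N, so I will back off slightly while finishing the lowering, more slowly.

In the tool's units: -0.022 rad / 6.2832 = -0.0035.

Request:
{"fn": "move_arm", "kwargs": {
  "plan": [
    {"delta_pos": [0, -0.003, 0.002], "turn": [-0.0005, 0, 0], "fingers": 1},
    {"delta_pos": [0, -0.006, 0.005], "turn": [-0.001, 0, 0], "fingers": 1},
    {"delta_pos": [0, -0.009, 0.008], "turn": [-0.0014, 0, 0], "fingers": 1},
    {"delta_pos": [0, -0.012, 0.011], "turn": [-0.0019, 0, 0], "fingers": 1},
    {"delta_pos": [0, -0.0145, 0.014], "turn": [-0.0024, 0, 0], "fingers": 1},
    {"delta_pos": [0, -0.0165, 0.017], "turn": [-0.003, 0, 0], "fingers": 1},
    {"delta_pos": [0, -0.0185, 0.02], "turn": [-0.0035, 0, 0], "fingers": 1}
  ]
}}

```text
clock: 15.35
position: [0.4785, -0.0736, 0.0834]
ee_rot: [0.162, 0.941, 0.294, 0.052]
ft_force: [-1.0, -1.4, -2.0]
grip_width: -0.004
grasp_force: 1.1
```

```bash
python3 - <<'E'
from h import *
def lidlow():
    c=snap('top'); W=world(c); k=c['color'].astype(int); b=(k[...,2]>k[...,0]+35); Q=W-H; x=Q@ex; y=Q@ey
    b&=(np.abs(y)<.12)&(x>-.25)&(x<.05)&(Q[...,2]>-.02); p=np.polyfit(-x[b],Q[...,2][b],1); return b.sum(),'theta',np.arctan(p[0]).round(3),p[1].round(4)
st(); print('top',lidlow())
rows([catch(t,p) for t,p in zip([.08,.06,.04,.02,.0,-.02],np.linspace(.965,.95,6))])
open('h.py','a').write('''
def lidlow():
    c=snap('top'); W=world(c); k=c['color'].astype(int); b=(k[...,2]>k[...,0]+35); Q=W-H; x=Q@ex; y=Q@ey
    b&=(np.abs(y)<.12)&(x>-.25)&(x<.05)&(Q[...,2]>-.02); p=np.polyfit(-x[b],Q[...,2][b],1); return b.sum(),'theta',np.arctan(p[0]).round(3),p[1].round(4)
''')
E
```

```text
t 15.35 pos [ 0.479 -0.074  0.083] case [-0.117 -0.001  0.083] phi 0.965 F [-1.  -1.4 -2. ] j [ 0.09  0.29  0.4   2.06 -0.83  1.09  2.21] w -0.0
top (np.int64(13496), 'theta', np.float64(0.045), np.float64(0.0061))
[0.001, 0.005, -0.003] [-0.0, 0.002, -0.001] world [ 0.478 -0.071  0.088]
[0.001, 0.003, -0.0] [-0.003, 0.002, -0.001] world [ 0.478 -0.071  0.085]
[0.001, 0.0, 0.003] [-0.006, 0.002, -0.001] world [ 0.478 -0.071  0.081]
[0.001, -0.002, 0.006] [-0.009, 0.002, -0.001] world [ 0.478 -0.071  0.077]
[0.001, -0.004, 0.009] [-0.012, 0.002, -0.001] world [ 0.478 -0.071  0.073]
[0.001, -0.006, 0.012] [-0.015, 0.002, -0.001] world [ 0.478 -0.071  0.069]
```

Request:
{"fn": "move_arm", "kwargs": {
  "plan": [
    {"delta_pos": [0, -0.0009, 0.0012], "turn": [0, 0, 0], "fingers": 1},
    {"delta_pos": [0, -0.0018, 0.0024], "turn": [0, 0, 0], "fingers": 1},
    {"delta_pos": [0, -0.0027, 0.0036], "turn": [0, 0, 0], "fingers": 1},
    {"delta_pos": [0, -0.0036, 0.0048], "turn": [0, 0, 0], "fingers": 1},
    {"delta_pos": [0, -0.0045, 0.006], "turn": [0, 0, 0], "fingers": 1},
    {"delta_pos": [0, -0.0054, 0.0072], "turn": [0, 0, 0], "fingers": 1},
    {"delta_pos": [0, -0.0063, 0.0084], "turn": [0, 0, 0], "fingers": 1},
    {"delta_pos": [0, -0.0072, 0.0096], "turn": [0, 0, 0], "fingers": 1},
    {"delta_pos": [0, -0.0081, 0.0108], "turn": [0, 0, 0], "fingers": 1}
  ]
}}

```text
clock: 16.52
position: [0.4788, -0.0739, 0.0703]
ee_rot: [0.162, 0.941, 0.294, 0.052]
ft_force: [-0.6, 0.0, 0.1]
grip_width: 0.001
grasp_force: 0.0
```

```bash
python3 - <<'E'
from h import *
st(); print('top',lidlow())
E
```

```text
t 16.52 pos [ 0.479 -0.074  0.07 ] case [-0.118 -0.002  0.07 ] phi 0.965 F [-0.6  0.   0.1] j [ 0.1   0.32  0.4   2.06 -0.85  1.07  2.24] w 0.0
top (np.int64(13334), 'theta', np.float64(0.0), np.float64(0.0062))
```

The lid is shut (0.000) and the contact force is zero. Withdrawing down and out, then up.

In the tool's units: 0.15 rad / 6.2832 = 0.0239.

Request:
{"fn": "move_arm", "kwargs": {
  "plan": [
    {"delta_pos": [0, -0.004, 0.006], "turn": [0, 0, 0], "fingers": 1},
    {"delta_pos": [0, -0.024, -0.008], "turn": [0, 0, 0], "fingers": 1},
    {"delta_pos": [0, -0.045, -0.022], "turn": [0, 0, 0], "fingers": 1},
    {"delta_pos": [0, -0.066, -0.038], "turn": [0, 0, 0], "fingers": 1},
    {"delta_pos": [0, -0.086, -0.055], "turn": [0, 0, 0], "fingers": 1},
    {"delta_pos": [0, -0.08, -0.09], "turn": [0.008, 0, 0], "fingers": 1},
    {"delta_pos": [0, -0.06, -0.13], "turn": [0.0239, 0, 0], "fingers": 1},
    {"delta_pos": [0, -0.04, -0.16], "turn": [0.0477, 0, 0], "fingers": 1},
    {"delta_pos": [0, -0.03, -0.18], "turn": [0.0637, 0, 0], "fingers": 1},
    {"delta_pos": [0, -0.03, -0.18], "turn": [0.0637, 0, 0], "fingers": 1},
    {"delta_pos": [0, -0.03, -0.18], "turn": [0.0637, 0, 0], "fingers": 1}
  ]
}}

```text
clock: 17.95
position: [0.435, -0.1944, 0.2006]
ee_rot: [0.17, 0.98, 0.101, 0.018]
ft_force: [-0.3, 0.7, -0.1]
grip_width: 0.002
grasp_force: 0.0
```

```bash
python3 - <<'E'
from h import *
st(); print('top',lidlow()); c=snap('scene'); cv2.imwrite('pics/s6.png',c['color'][:,:,::-1])
T=pickle.load(open('top.pkl','rb'));W=world(T)
for n,(u,v) in dict(glue=(333,116),jar=(389,141),spool=(314,326)).items():
    w=W[v-22:v+23,u-22:u+23].reshape(-1,3); z=w[:,2]; w=w[z<.08]; top=np.nanpercentile(w[:,2],98); k=w[w[:,2]>top-.005]; print(n,top.round(3),k.mean(0).round(3))
E
```

```text
t 17.95 pos [ 0.435 -0.194  0.201] case [-0.246 -0.     0.201] phi 1.364 F [-0.3  0.7 -0.1] j [-0.03  0.05  0.51  1.91 -0.24  1.23  1.8 ] w 0.0
top (np.int64(13322), 'theta', np.float64(0.001), np.float64(0.0061))
glue 0.064 [0.706 0.031 0.064]
jar 0.052 [ 0.672 -0.068  0.05 ]
spool 0.043 [0.352 0.06  0.042]
```

View pics/s6.png

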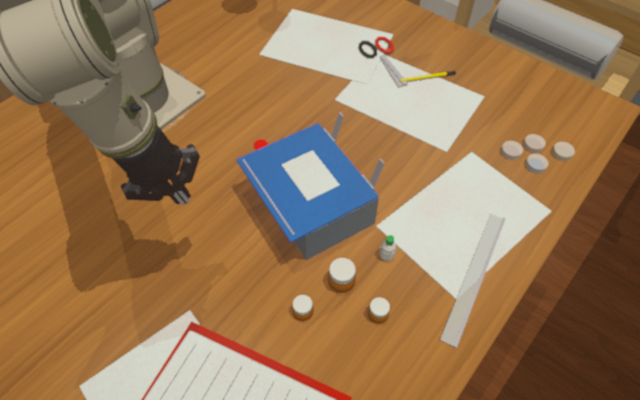

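The picture shows the lid shut (308,185) and the gripper clear at (165,185). The spool, glue and jar have not moved.

```bash
python3 -c "
from workcell import hand_in; print(hand_in())"
```

```text
the job is handed in; nothing more can be done
None
```

The lid was tipped off its stops, caught on the outside of a finger at about 1.15 rad, and lowered gently until shut; the arm is clear, the spool, glue and jar have not moved, and the job is handed in at about 18 s.

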